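Clear the checking fixture and try the square in its corner

ROBOT

A 7-joint arm with a two-finger parallel gripper is mounted at the origin on the work surface. World frame = base frame: x ahead of the robot, y to its left, z up, the work surface at z = 0. Lengths are in m, angles in rad, forces in N, time in s.
With the tool pointing down it reaches from about 0.4 to 0.85 m from the base axis. Payload 10.4 kg.
Tool frame: the origin (TCP) lies where the fingers leave the gripper's body, on its centre line; the fingertips stand 73 mm ahead of it and the grasp point (between the pads) lies 54 mm ahead of it; z points along the fingers, y is the direction in which the jaws open and shut (so a half turn about z gives the same grasp; the last joint's range is limited). The gripper opens to 85 mm and grips with 20 to 120 N. Pads are 22 mm wide; open, the fingers measure 114 mm over their backs; the gripper's body (76 mm by 85 mm) begins 54 mm behind the grasp point. The pads swing forward as they close: fully open they stand 13 mm farther back than shut.
Start: joints at [-1.314, 0.332, -0.065, 1.46, 0.022, 1.35, -0.088], TCP at [0.173, 0.601, 0.304] pointing down, gripper open.
Joint ranges: [-2.6, 2.6], [-0.5, 2.12], [-1.47, 1.34], [0.16, 2.42], [-1.27, 4.41], [0.06, 2.06], [-2.6, 2.6]. Speed limits (rad/s): [2.22, 2.22, 2.79, 2.79, 3.14, 3.14, 3.14].

INTERFACE

Orientations are given as a unit quaternion [x, y, z, w].
In Python, from rig import arm gives the robot as it stands. The module is installed in compiled form; this text tells all that it offers.
- The arm moves only by the tool play_rows, never from a script. Its argument "deltas" is a list of rows, each a list of 7 numbers: the opening, from -1 (shut) to 1 (fully open), then the shift along the tool's x, y, z in units of 1 m (1.0 is 1 m), then the turn, a rotation vector about the tool's x, y, z in units of 45 degrees (1.0 is 45 degrees). A call has 1 to 8 rows; each row is the pose to reach, as a shift and turn from the pose commanded when the call began, along the tool's axes at that moment; what a row does not reach only later rows make up. A row lasts 1/10 s, in which the tool goes at most 50 mm and 8.59 degrees, less where a joint would pass 70% of its speed; a pose out of reach is approached as far as the arm can. A call with a number of a shift or a turn outside -1 to 1 is refused whole. A call with a gripper value outside its range is refused whole. The fingers move at their own pace and stop on an object; "force" is the grip in N (left out, the last holds). Time passes only in rows, so rows that repeat a pose let the fingers close. It gives the time, the measured TCP pose, the force and the opening at its end, in the units of the state.
- arm.get_obs(): the state, without advancing time (a new reading comes with each control period).
- arm.grab_frame(name): name is "scene" or "top" or "wrist"; returns (picture, depth): 480x640x3 uint8, red, green, blue; 480x640 float32, m along the optical axis (not along the pixel's ray), 0 where there is no reading.
- arm.camera_info(name): a dict with "fx", "fy", "cx", "cy" (pixels), "k1" (the pictures are not rectified: a ray, as slopes to the right and down, at radius r is drawn at 1 + k1 r^2 times it, then the intrinsics apply), "rvec" (rotation vector, rad) and "tvec" (3), from world to camera coordinates, as OpenCV has them. Camera axes: x right, y down, z forward; pixel columns grow to the right and rows downward; lengths in m; the calibration is good to about 2 mm. A picture is of the moment at which its call begins: read the wrist's pose just before it. camera_info takes no time and is no camera call; for the wrist camera it gives the pose at the moment of the call.
- arm.hand_in(): hands the job in, once; it reports no verdict.
The state is a dict: "time": time; "joint_positions": joint angles; "qvel": joint speeds; "joint_torque": joint torques, N m; "ee_pos": TCP position; "ee_rot": TCP orientation; "ft_force": force on the tool from outside, world axes, zero at the start; "wrist_torque": the same for the moment, N m; "gripper_width": finger opening in m.
Only numpy, scipy, OpenCV 4.12 (cv2) and the standard library are available. Lean on these libraries where they do the work, as an engineer would, in place of code of your own. Each camera call takes 0.05 s, during which the arm holds its last target.

TASK

Clear the two capped sleeves off the checking fixture's plate, putting the red-capped one in the red tray and the green-capped one in the green tray, and leave the blue-capped one on the bench alone. Then stand the square on the plate, blade towards the post, and press it into the corner so that its sole lies flat on the plate and its back lies flush against the post. Finish while still gripping it and pressing it firmly both down on the plate and against the post: do not let go.

Things in the scene. Friction and masses are not known exactly. Their poses are not given: they have to be found in the camera images.
- fixture: checking fixture fixed to the bench: a blue plate 130 mm (x) by 240 mm (y), its top 20 mm above the bench, with an upright aluminium post standing at its +y end. Origin on the bench under the plate's centre; z up. It turns up to 0.25 rad either way.
- plate: the fixture's plate, 130 x 240 x 16 mm, rigid, with a bright steel top; origin at the centre of its underside, 4 mm above the bench; axes as the fixture's. Friction on it (about 0.5 to 1 times the down force) takes part of a sideways push.
- post: the fixture's post, 60 mm (x) by 40 mm (y), 140 mm tall above the plate, rigid; origin at the centre of its foot on the plate's top, 100 mm along +y from the fixture's centre; axes as the fixture's. Its working face looks to the fixture's -y.
- corner (a point): the corner where the post's working face meets the plate's top, midway along the 60 mm face: 80 mm along the fixture's +y from its origin and 20 mm up. Axes as the fixture's: the post is at +y, the free plate at -y.
- square: engineer's square, standing on the bench: black stock 24 mm (x) by 130 mm (y) by 22 mm high, lying flat; at its +y end an upright steel blade 6 mm thick (x), 22 mm wide (y), its top 140 mm above the sole. Blade and stock are flush at the +y end, the back. 0.32 to 0.48 kg. Origin at the centre of the stock's underside (the sole), z up. Its +y is within 0.4 rad of the world's at the start.
- square_heel (a point): the square's outer corner: middle of the lower +y end of the stock, 65 mm along +y from the square's origin, on the sole. Fully home, it lies at the fixture's corner.
- square_grip (a point): good point to grip the stock across its 24 mm width: 15 mm along -y from the square's origin, 11 mm above the sole, 80 mm from the back and 58 mm clear of the blade.
- red_sleeve: turned steel sleeve with a red plastic cap: an upright cylinder 26 mm across and 50 mm tall (steel 0-34 mm, red cap 34-50 mm), about 0.09 kg, origin at the centre of its underside. Stands on the fixture's plate.
- red_sleeve_mid (a point): middle of the red-capped sleeve, on its axis 25 mm above its underside
- green_sleeve: turned steel sleeve with a green plastic cap: an upright cylinder 26 mm across and 50 mm tall (steel 0-34 mm, green cap 34-50 mm), about 0.09 kg, origin at the centre of its underside. Stands on the fixture's plate.
- green_sleeve_mid (a point): middle of the green-capped sleeve, on its axis 25 mm above its underside
- blue_sleeve: turned steel sleeve with a blue plastic cap: an upright cylinder 26 mm across and 50 mm tall (steel 0-34 mm, blue cap 34-50 mm), about 0.09 kg, origin at the centre of its underside. Stands on the bench beyond the square; not part of the job.
- red_tray: open red tray fixed to the bench, 100 x 100 mm outside and 40 mm high, walls and floor 4 mm thick (92 x 92 mm inside); origin at the centre of its underside. Which tray is nearer the robot varies.
- green_tray: open green tray fixed to the bench, 100 x 100 mm outside and 40 mm high, walls and floor 4 mm thick (92 x 92 mm inside); origin at the centre of its underside. Which tray is nearer the robot varies.

How it is judged:
By the outcome, as a careful person would: the job done as asked, in the order asked, and still so for the second after the job is handed in, while the arm keeps its last pose, push and grip.
It also fails if it takes over 70 s, if anything falls off the work surface, if the arm or the gripper's body presses on something with over 40 N, if the wrist force passes 120 N, or if a joint passes its speed limit or range.

## Working session

There is one attempt and no reset: what is moved stays moved. The work goes in short steps, Python scripts to look and compute and a tool call to move; the robot and the scene stay as the last step left them, time stands still between calls to the robot, and variables do not carry over. Pictures are saved under pics/ and viewed, and the job is handed in when it is done.

Besides the shell and the picture viewer there is one more tool, called after ">>>" by a JSON object that holds its "name" and its "arguments", one argument or row to a line. play_rows: Moves the arm, as the interface text tells. Shifts and turns lie within -1 to 1; 1 stands for 1 m of shift or 45 degrees of turn. Its arguments: {"type":"object","properties":{"deltas":{"type":"array"},"force":{"type":"number"}},"required":["deltas"]}

```bash
mkdir -p pics; python3 - <<'E'
from rig import arm
import cv2
o=arm.get_obs(); print(o)
for n in("scene","top"):
    p,d=arm.grab_frame(n); cv2.imwrite(f"pics/{n}0.png",p[:,:,::-1]); import numpy as np; np.savez(f"{n}0.npz",p=p,d=d)
    print(n,arm.camera_info(n))
E
```

```text
{'time': 0.0, 'joint_positions': array([-1.31359341,  0.33287301, -0.06467986,  1.460953  ,  0.02164766,
        1.34986625, -0.08850314]), 'qvel': array([0.00159809, 0.00145478, 0.00064754, 0.00045654, 0.00021035,
       0.00021288, 0.00123441]), 'joint_torque': array([ 3.28507194e-04, -6.25438643e+01,  4.92035353e-02, -3.91597331e+01,
        1.61131821e-02,  9.73400369e-03,  2.86181915e-06]), 'ee_pos': array([0.17255362, 0.60043095, 0.30310952]), 'ee_rot': array([ 1.39440779e-01,  9.90230164e-01, -7.00533728e-04, -3.94766836e-05]), 'ft_force': array([ 0.62498282,  0.46212909, -1.58622484]), 'wrist_torque': array([-0.0603307 , -0.0497851 , -0.05771397]), 'gripper_width': 0.08566331606287497}
scene {'fx': 622.2166188109354, 'fy': 622.2166188109354, 'cx': 333.7764183795601, 'cy': 231.5438362201577, 'k1': 0.03896965485971005, 'rvec': array([ 1.89625187,  1.75416106, -0.60985697]), 'tvec': array([-0.06372067, -0.3756276 ,  1.47735445])}
top {'fx': 574.6556862259619, 'fy': 574.6556862259619, 'cx': 330.6333646542448, 'cy': 241.30833635344953, 'k1': -0.09583435795131247, 'rvec': array([ 2.14902129, -2.12135634,  0.15743124]), 'tvec': array([0.00855383, 0.55716662, 1.28006728])}
```

View pics/scene0.png

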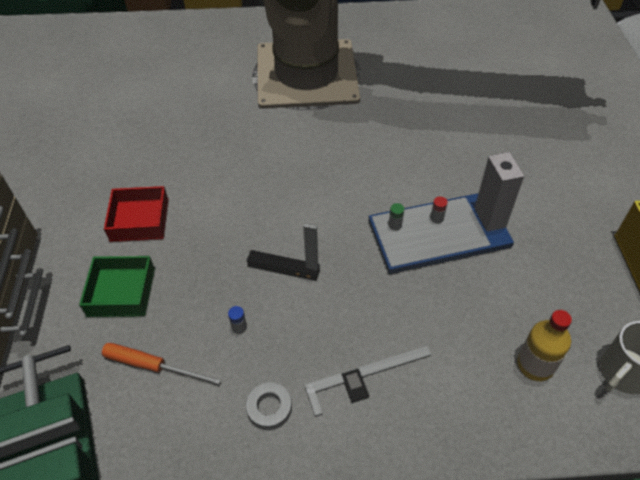

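View pics/top0.png

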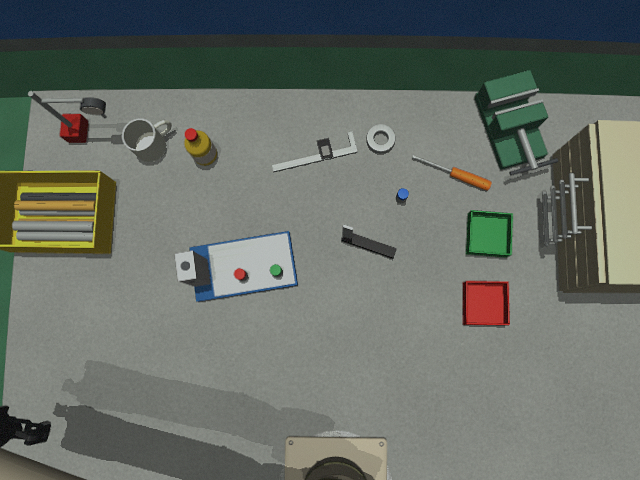

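The scene view shows the plate with green and red caps at about (397,210) and (440,203), the post at (500,190), the square at (285,262) and the trays at left. The top view shows the plate at (245,265), red cap (240,274), green cap (276,270), square (370,242), blue (402,194), green tray (489,234) and red tray (486,303).

```bash
cat > h.py <<'E'
import numpy as np, cv2
from scipy.spatial.transform import Rotation as R
def rays(ci,shape=(480,640)):
    K=np.array([[ci['fx'],0,ci['cx']],[0,ci['fy'],ci['cy']],[0,0,1.]])
    v,u=np.mgrid[:shape[0],:shape[1]]
    pts=np.stack([u,v],-1).reshape(-1,1,2).astype(float)
    n=cv2.undistortPoints(pts,K,np.array([ci['k1'],0,0,0.]))
    return n.reshape(shape[0],shape[1],2)
def cloud(ci,d):
    n=rays(ci,d.shape); P=np.dstack([n*d[...,None],d])
    Rm=cv2.Rodrigues(ci['rvec'])[0]
    W=(P-ci['tvec'])@Rm
    W[d<=0]=np.nan
    return W
def onplane(ci,uv,z):
    """pixel -> world at height z"""
    K=np.array([[ci['fx'],0,ci['cx']],[0,ci['fy'],ci['cy']],[0,0,1.]])
    n=cv2.undistortPoints(np.array(uv,float).reshape(-1,1,2),K,np.array([ci['k1'],0,0,0.])).reshape(-1,2)
    Rm=cv2.Rodrigues(ci['rvec'])[0]; c=-Rm.T@ci['tvec']
    r=np.c_[n,np.ones(len(n))]@Rm
    return c+r*((z-c[2])/r[:,2])[:,None]
def project(ci,W):
    K=np.array([[ci['fx'],0,ci['cx']],[0,ci['fy'],ci['cy']],[0,0,1.]])
    return cv2.projectPoints(np.array(W,float).reshape(-1,1,3),ci['rvec'],ci['tvec'],K,np.array([ci['k1'],0,0,0.]))[0].reshape(-1,2)
E
cat > meas.py <<'E'
from h import *
from rig import arm
for n in("top","scene"):
    ci=arm.camera_info(n); z=np.load(f"{n}0.npz"); p=z['p'];d=z['d']; W=cloud(ci,d)
    hsv=cv2.cvtColor(p,cv2.COLOR_RGB2HSV); H,S,V=cv2.split(hsv)
    box=(W[...,0]>0.3)&(W[...,0]<0.9)&(abs(W[...,1])<0.65)
    print(n,'bench z',np.nanmedian(W[...,2][box&(S<40)]))
    for nm,m in (("red",((H<8)|(H>172))&(S>150)&(V>60)),("green",(H>50)&(H<75)&(S>130)&(V>50)),("blue",(H>100)&(H<125)&(S>120)&(V>60))):
        k,l,st,ce=cv2.connectedComponentsWithStats((m&box).astype(np.uint8))
        for i in range(1,k):
            if st[i,4]<25: continue
            q=W[l==i]; q=q[~np.isnan(q[:,0])]
            print(nm,st[i,4],ce[i].round(1),'c',np.median(q,0).round(4),'min',q.min(0).round(3),'max',q.max(0).round(3), 'rect',cv2.minAreaRect(q[:,:2].astype(np.float32)))
    def reg(nm,m):
        q=W[m]; q=q[~np.isnan(q[:,0])]
        print(nm,len(q),q.mean(0).round(4),cv2.minAreaRect(q[:,:2].astype(np.float32)))
    if n=="top":
        v,u=np.mgrid[:480,:640]
        reg('steel',(u>195)&(u<300)&(v>225)&(v<305)&(W[...,2]>.012)&(W[...,2]<.03))
        reg('post',(u>165)&(u<215)&(v>240)&(v<290)&(W[...,2]>.14))
        reg('stock',(u>330)&(u<405)&(v>215)&(v<265)&(W[...,2]>.012)&(W[...,2]<.03))
        reg('blade',(u>330)&(u<405)&(v>215)&(v<265)&(W[...,2]>.12))
    c=p[(180 if n=='scene' else 200):(340 if n=='scene' else 330),(60 if n=='scene' else 160):(540 if n=='scene' else 520)]
    np.save(f'{n}crop.npy',c)
c=np.load('z.npy') if 0 else None
z=np.load('top0.npz')['p']
cv2.imwrite('pics/topz.png',cv2.resize(z[215:310,165:410,::-1],None,fx=3.2,fy=3.2,interpolation=cv2.INTER_CUBIC))
z=np.load('scene0.npz')['p']
cv2.imwrite('pics/scz.png',cv2.resize(z[140:290,240:520,::-1],None,fx=2.8,fy=2.8,interpolation=cv2.INTER_CUBIC))
E
python3 meas.py
```

```text
top bench z 0.00028375681176489215
red 159 [ 76. 125.] c [0.8356 0.6413 0.0484] min [0.809 0.632 0.041] max [0.867 0.65  0.055] rect ((0.8377768397331238, 0.6408140659332275), (0.05807213485240936, 0.018180396407842636), 0.1929893046617508)
red 110 [190.4 133.9] c [0.7773 0.3277 0.1488] min [0.765 0.315 0.003] max [0.841 0.377 0.154] rect ((0.8001906275749207, 0.35151731967926025), (0.09315431118011475, 0.02379264310002327), 45.69609832763672)
red 94 [239.7 273.8] c [0.4765 0.2186 0.069 ] min [0.465 0.209 0.051] max [0.488 0.23  0.076] rect ((0.47623568773269653, 0.21915343403816223), (0.022988364100456238, 0.02105977199971676), 2.0565407276153564)
red 1712 [485.5 302.9] c [ 0.4212 -0.3483  0.0055] min [ 0.371 -0.405 -0.006] max [ 0.473 -0.294  0.048] rect ((0.4225403666496277, -0.34933292865753174), (0.10200191289186478, 0.11165012419223785), 0.3178369402885437)
green 1551 [489.1 233.7] c [ 0.5854 -0.3615  0.0052] min [ 0.531 -0.41  -0.005] max [ 0.637 -0.304  0.049] rect ((0.5826513767242432, -0.35603687167167664), (0.10214532911777496, 0.10147515684366226), 85.28569793701172)
gree
[... 2440 characters left out ...]
53906), (0.01977316476404667, 0.04172186553478241), 69.19073486328125)
blue 108 [384.6 248.9] c [0.5521 0.1108 0.018 ] min [0.463 0.095 0.014] max [0.588 0.153 0.022] rect ((0.530200719833374, 0.10927201807498932), (0.13142129778862, 0.03485455736517906), 25.45676040649414)
blue 445 [489.5 241.1] c [0.5398 0.3198 0.018 ] min [0.513 0.188 0.014] max [0.575 0.349 0.023] rect ((0.5416911244392395, 0.2660839855670929), (0.0426437146961689, 0.1649811714887619), 10.016721725463867)
blue 166 [235.6 312.9] c [ 0.6763 -0.1487  0.0482] min [ 0.663 -0.16   0.042] max [ 0.688 -0.137  0.052] rect ((0.6754807233810425, -0.14903151988983154), (0.023058181628584862, 0.023166948929429054), 56.54039001464844)
```

```bash
cat > go.py <<'E'
import sys; from h import *; from rig import arm
# usage: go.py x y z ang_deg   -> delta row from measured pose
x,y,z,a=map(float,sys.argv[1:5])
o=arm.get_obs(); Rc=R.from_quat(o['ee_rot']); p=o['ee_pos']
a=np.radians(a)
Rt=np.c_[[-np.sin(a),np.cos(a),0],[np.cos(a),np.sin(a),0],[0,0,-1]]
d=Rc.inv().apply(np.array([x,y,z])-p); r=(Rc.inv()*R.from_matrix(Rt)).as_rotvec()/np.radians(45)
print('shift',d.round(4),'turn',r.round(3),'t',round(o['time'],2),'F',o['ft_force'].round(1),'w',round(o['gripper_width'],4),'p',p.round(4))
E
python3 go.py 0.50 0.15 0.30 10.2
```

```text
shift [-0.4391 -0.3425  0.0036] turn [-1.000e-03  1.000e-03  1.417e+00] t 0.1 F [ 0.1  0.2 -0. ] w 0.0854 p [0.1725 0.6005 0.3032]
```

View pics/topz.png

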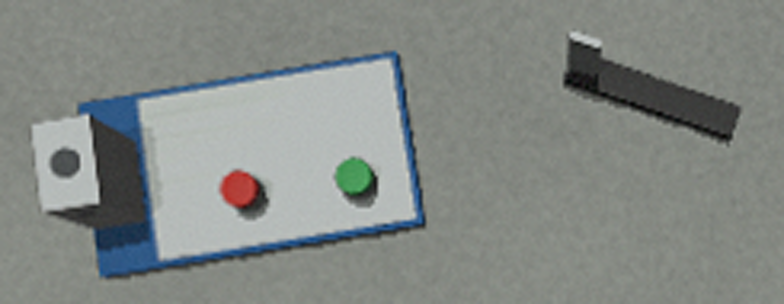

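The zoom shows the red cap at (240,188), green at (354,175), and the square with its blade end toward the post, consistent with the numbers.

>>> {"name": "play_rows", "arguments": {
  "deltas": [
    [1, -0.44, -0.34, 0, 0, 0, 1],
    [1, -0.44, -0.34, 0, 0, 0, 1],
    [1, -0.44, -0.34, 0, 0, 0, 1],
    [1, -0.44, -0.34, 0, 0, 0, 1],
    [1, -0.44, -0.34, 0, 0, 0, 1],
    [1, -0.44, -0.34, 0, 0, 0, 1],
    [1, -0.44, -0.34, 0, 0, 0, 1],
    [1, -0.44, -0.34, 0, 0, 0, 1]
  ],
  "force": 40
}}

```text
time: 0.9
ee_pos: [0.41, 0.2763, 0.3038]
ee_rot: [0.508, 0.861, 0.0, -0.0]
ft_force: [2.0, 0.1, 0.4]
gripper_width: 0.0858
```

```bash
python3 go.py 0.50 0.15 0.30 10.2
```

```text
shift [-0.1541  0.0176  0.0038] turn [-0.    -0.     0.417] t 0.9 F [2.  0.1 0.4] w 0.0858 p [0.41   0.2763 0.3038]
```

>>> {"name": "play_rows", "arguments": {
  "deltas": [
    [1, -0.154, 0.018, 0, 0, 0, 0.417],
    [1, -0.154, 0.018, 0, 0, 0, 0.417],
    [1, -0.154, 0.018, 0, 0, 0, 0.417],
    [1, -0.154, 0.018, 0, 0, 0, 0.417],
    [1, -0.154, 0.018, 0, 0, 0, 0.417],
    [1, -0.154, 0.018, 0, 0, 0, 0.417]
  ]
}}

```text
time: 1.5
ee_pos: [0.4989, 0.1534, 0.3036]
ee_rot: [0.641, 0.768, -0.0, -0.0]
ft_force: [0.3, 0.5, -0.7]
gripper_width: 0.0853
```

```bash
python3 - <<'E'
from rig import arm
import cv2,numpy as np
o=arm.get_obs(); ci=arm.camera_info("wrist"); p,d=arm.grab_frame("wrist")
print(o['time'],o['ee_pos'],o['ee_rot'],o['joint_positions'].round(2)); print(ci)
cv2.imwrite("pics/w1.png",p[:,:,::-1]); np.savez("w1.npz",p=p,d=d,**ci)
E
```

```text
1.5 [0.49894675 0.15335204 0.30357275] [ 6.40800533e-01  7.67707285e-01 -1.87183417e-04 -4.06780866e-04] [-0.79  0.1   0.43  1.75 -0.04  1.3  -0.17]
{'fx': 338.5356008172845, 'fy': 338.5356008172845, 'cx': 328.6812154849072, 'cy': 236.37169118016146, 'k1': 0.021817866117726282, 'rvec': array([-2.80024519, -0.25364266, -0.03967605]), 'tvec': array([-0.51807246,  0.01560156,  0.40174419])}
```

View pics/w1.png

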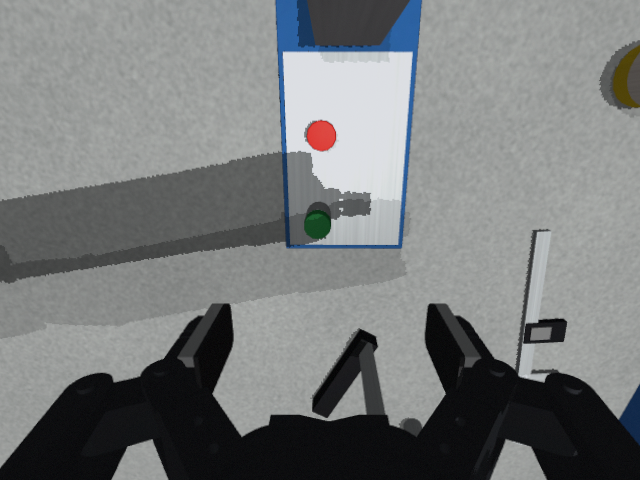

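The wrist view shows the red cap at (321,136), green at (317,224), the plate with the post at top centre, and the square between the fingers at about (345,370).

```bash
cat > m1.py <<'E'
from h import *
import sys
def load(f):
    z=np.load(f); ci={k:z[k] for k in('fx','fy','cx','cy','k1','rvec','tvec')}
    for k in('fx','fy','cx','cy','k1'): ci[k]=float(ci[k])
    return z['p'],z['d'],ci
p,d,ci=load(sys.argv[1]); W=cloud(ci,d); H,S,V=cv2.split(cv2.cvtColor(p,cv2.COLOR_RGB2HSV))
for nm,m in (("red",((H<8)|(H>172))&(S>120)&(V>40)),("green",(H>50)&(H<75)&(S>100)&(V>30)),("blue",(H>100)&(H<125)&(S>120)&(V>40))):
    k,l,st,ce=cv2.connectedComponentsWithStats(m.astype(np.uint8))
    for i in range(1,k):
        if st[i,4]<40: continue
        q=W[l==i]; q=q[~np.isnan(q[:,0])]; t=q[q[:,2]>np.percentile(q[:,2],95)-.004]
        print(nm,st[i,4],ce[i].round(1),'top',t[:,2].mean().round(4),cv2.minEnclosingCircle(t[:,:2].astype(np.float32)),t.mean(0).round(4))
m=(W[...,2]>.012)&(W[...,2]<.028)&(W[...,1]>0.05)&(W[...,1]<.36)&(W[...,0]<.65)&(W[...,0]>.35)
q=W[m];print('plate',cv2.minAreaRect(q[:,:2].astype(np.float32)),np.median(q[:,2]))
m=(W[...,2]>.05)&(W[...,2]<.155)&(W[...,1]>0.26)&(W[...,1]<.36)&(W[...,0]<.65)&(W[...,0]>.35)
q=W[m];
if len(q)>50:
    print('post pts',len(q)); vx=cv2.fitLine(q[:,:2].astype(np.float32),cv2.DIST_HUBER,0,.01,.01).ravel();print('face dir deg',np.degrees(np.arctan2(vx[1],vx[0])),vx[2:],q.min(0),q.max(0))
m=(W[...,2]>.014)&(W[...,2]<.03)&(W[...,1]<0.03)&(W[...,1]>-.2)&(W[...,0]<.65)&(W[...,0]>.45)&(V<70)
q=W[m]
if len(q)>50: print('stock',len(q),cv2.minAreaRect(q[:,:2].astype(np.float32)),np.median(q[:,2]))
E
python3 m1.py w1.npz; python3 go.py 0.48 0.22 0.2 10.2
```

```text
red 691 [321.  135.1] top 0.0704 ((0.47946009039878845, 0.22235898673534393), 0.012647164985537529) [0.4795 0.2224 0.0704]
green 617 [317.1 223.8] top 0.0703 ((0.48962053656578064, 0.141603022813797), 0.012612306512892246) [0.4896 0.1421 0.0703]
blue 5296 [341.8  75.8] top 0.0205 ((0.5035633444786072, 0.22182710468769073), 0.1332203894853592) [0.4898 0.2716 0.0205]
blue 647 [632.5 416.7] top -0.2339 ((1.024112343788147, -0.13435228168964386), 0.5540927648544312) [ 1.3098 -0.3246 -0.2339]
plate ((0.5037470459938049, 0.22113171219825745), (0.130556121468544, 0.23554952442646027), 10.097588539123535) 0.020587001059313718
post pts 3308
face dir deg 10.19162 [0.48853484 0.3021427 ] [0.45929104 0.2964562  0.05003293] [0.51831799 0.30822394 0.14594283]
stock 1631 ((0.5580389499664307, -0.06970200687646866), (0.13002237677574158, 0.024897092953324318), 71.04570007324219) 0.022082954947296677
shift [ 0.0685 -0.0066  0.1037] turn [-0.001 -0.001  0.003] t 1.55 F [-0.3  0.4 -0.7] w 0.0856 p [0.4988 0.1538 0.3037]
```

```bash
python3 go.py 0.4896 0.1419 0.099 10.15
```

```text
shift [-0.0101 -0.0111  0.2047] turn [-0.001 -0.001  0.005] t 1.55 F [-0.3  0.4 -0.7] w 0.0856 p [0.4988 0.1538 0.3037]
```

>>> {"name": "play_rows", "arguments": {
  "deltas": [
    [0.5, -0.01, -0.011, 0.03, 0, 0, 0],
    [0.5, -0.01, -0.011, 0.08, 0, 0, 0],
    [0.5, -0.01, -0.011, 0.12, 0, 0, 0],
    [0.5, -0.01, -0.011, 0.16, 0, 0, 0],
    [0.5, -0.01, -0.011, 0.19, 0, 0, 0],
    [0.5, -0.01, -0.011, 0.204, 0, 0, 0],
    [0.5, -0.01, -0.011, 0.204, 0, 0, 0]
  ]
}}

```text
time: 2.25
ee_pos: [0.4893, 0.1412, 0.0986]
ee_rot: [0.641, 0.768, -0.001, -0.001]
ft_force: [-0.3, 0.1, -0.3]
gripper_width: 0.064
```

```bash
python3 go.py 0.4896 0.1419 0.099 10.15
```

```text
shift [ 0.0007  0.0004 -0.0004] turn [-0.004  0.001  0.004] t 2.25 F [-0.3  0.1 -0.3] w 0.064 p [0.4893 0.1412 0.0986]
```

Close, then lift.

>>> {"name": "play_rows", "arguments": {
  "deltas": [
    [-1, 0, 0, 0, 0, 0, 0],
    [-1, 0, 0, 0, 0, 0, 0],
    [-1, 0, 0, 0, 0, 0, 0],
    [-1, 0, 0, 0, 0, 0, 0],
    [-1, 0, 0, 0, 0, 0, 0],
    [-1, 0, 0, -0.04, 0, 0, 0],
    [-1, 0, 0, -0.08, 0, 0, 0],
    [-1, 0, 0, -0.13, 0, 0, 0]
  ],
  "force": 40
}}

```text
time: 3.05
ee_pos: [0.4899, 0.14, 0.2313]
ee_rot: [0.642, 0.767, -0.001, -0.0]
ft_force: [1.0, 1.5, -1.3]
gripper_width: 0.025
```

```bash
python3 go.py 0.585 -0.355 0.24 -30
```

```text
shift [-0.5041  0.0061 -0.0086] turn [-0.001  0.001  0.893] t 3.05 F [ 1.   1.5 -1.3] w 0.025 p [0.4899 0.14   0.2313]
```

>>> {"name": "play_rows", "arguments": {
  "deltas": [
    [-1, -0.02, 0, -0.04, 0, 0, 0.34],
    [-1, -0.3, 0.005, -0.04, 0, 0, 0.34],
    [-1, -0.504, 0.006, -0.04, 0, 0, 0.34],
    [-1, -0.504, 0.006, -0.04, 0, 0, 0.34],
    [-1, -0.504, 0.006, -0.04, 0, 0, 0.34],
    [-1, -0.504, 0.006, -0.04, 0, 0, 0.34],
    [-1, -0.504, 0.006, -0.04, 0, 0, 0.34],
    [-1, -0.504, 0.006, -0.04, 0, 0, 0.34]
  ]
}}

```text
time: 3.85
ee_pos: [0.5607, -0.2247, 0.2709]
ee_rot: [0.738, 0.675, 0.001, 0.0]
ft_force: [0.7, 0.5, -1.2]
gripper_width: 0.025
```

```bash
python3 go.py 0.585 -0.3555 0.24 -5
```

```text
shift [-0.1282  0.0357  0.0309] turn [ 0.002 -0.001 -0.001] t 3.85 F [ 0.7  0.5 -1.2] w 0.025 p [ 0.5607 -0.2247  0.2709]
```

>>> {"name": "play_rows", "arguments": {
  "deltas": [
    [-1, -0.05, 0.014, 0, 0, 0, 0],
    [-1, -0.1, 0.028, 0, 0, 0, 0],
    [-1, -0.128, 0.036, 0.02, 0, 0, 0],
    [-1, -0.128, 0.036, 0.06, 0, 0, 0],
    [-1, -0.128, 0.036, 0.1, 0, 0, 0],
    [-1, -0.128, 0.036, 0.14, 0, 0, 0],
    [-1, -0.128, 0.036, 0.17, 0, 0, 0],
    [-1, -0.128, 0.036, 0.18, 0, 0, 0]
  ]
}}

```text
time: 4.65
ee_pos: [0.5839, -0.3524, 0.087]
ee_rot: [0.738, 0.675, -0.001, -0.002]
ft_force: [0.0, -0.0, -0.7]
gripper_width: 0.025
```

```bash
python3 go.py 0.585 -0.3555 0.084 -5; python3 - <<'E'
from rig import arm
import cv2,numpy as np
p,d=arm.grab_frame("wrist"); cv2.imwrite("pics/w2.png",p[:,:,::-1])
E
```

```text
shift [-0.003   0.0014  0.003 ] turn [-0.005 -0.003 -0.002] t 4.65 F [ 0.  -0.  -0.7] w 0.025 p [ 0.5839 -0.3524  0.087 ]
```

View pics/w2.png

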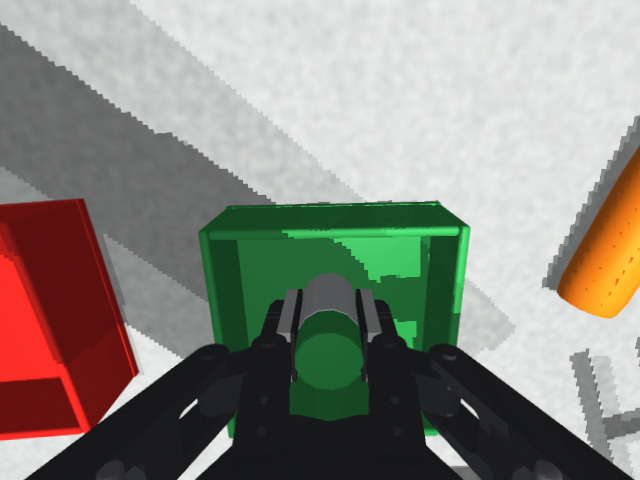

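The green sleeve is inside the green tray, centred (cap at (330,350)); the fingers clear both walls. Lower 3 mm, open part way, and rise.

>>> {"name": "play_rows", "arguments": {
  "deltas": [
    [-1, 0, 0, 0.003, 0, 0, 0],
    [-1, 0, 0, 0.004, 0, 0, 0],
    [0, 0, 0, 0.004, 0, 0, 0],
    [0, 0, 0, 0.004, 0, 0, 0],
    [0, 0, 0, 0.004, 0, 0, 0],
    [0, 0, 0, -0.04, 0, 0, 0],
    [0, 0, 0, -0.09, 0, 0, 0],
    [0, 0, 0, -0.13, 0, 0, 0]
  ]
}}

```text
time: 5.5
ee_pos: [0.585, -0.354, 0.2229]
ee_rot: [0.738, 0.675, 0.0, 0.001]
ft_force: [1.2, -0.3, 0.2]
gripper_width: 0.0426
```

```bash
python3 go.py 0.4795 0.2225 0.22 10.15
```

```text
shift [ 0.5648 -0.1564  0.0022] turn [ 0.002  0.001 -0.339] t 5.5 F [ 1.2 -0.3  0.2] w 0.0426 p [ 0.585  -0.354   0.2229]
```

>>> {"name": "play_rows", "arguments": {
  "deltas": [
    [0.3, 0.04, -0.01, -0.03, 0, 0, -0.1],
    [0.3, 0.565, -0.156, -0.03, 0, 0, -0.34],
    [0.3, 0.565, -0.156, -0.03, 0, 0, -0.34],
    [0.3, 0.565, -0.156, -0.03, 0, 0, -0.34],
    [0.3, 0.565, -0.156, -0.03, 0, 0, -0.34],
    [0.3, 0.565, -0.156, -0.03, 0, 0, -0.34],
    [0.3, 0.565, -0.156, -0.03, 0, 0, -0.34],
    [0.3, 0.565, -0.156, -0.03, 0, 0, -0.34]
  ]
}}

```text
time: 6.3
ee_pos: [0.5145, 0.0323, 0.2503]
ee_rot: [0.642, 0.767, 0.001, 0.0]
ft_force: [0.8, 0.5, -0.7]
gripper_width: 0.0555
```

```bash
python3 go.py 0.4795 0.2225 0.22 10.15
```

```text
shift [ 0.1934 -0.0009  0.0304] turn [ 0.002 -0.001  0.001] t 6.3 F [ 0.8  0.5 -0.7] w 0.0555 p [0.5145 0.0323 0.2503]
```

>>> {"name": "play_rows", "arguments": {
  "deltas": [
    [0.5, 0.05, 0, 0, 0, 0, 0],
    [0.5, 0.1, 0, 0, 0, 0, 0],
    [0.5, 0.15, 0, 0, 0, 0, 0],
    [0.5, 0.193, -0.001, 0, 0, 0, 0],
    [0.5, 0.193, -0.001, 0.04, 0, 0, 0],
    [0.5, 0.193, -0.001, 0.08, 0, 0, 0],
    [0.5, 0.193, -0.001, 0.1, 0, 0, 0]
  ]
}}

```text
time: 7.0
ee_pos: [0.4787, 0.22, 0.1471]
ee_rot: [0.641, 0.767, -0.001, -0.0]
ft_force: [-0.3, -0.2, 0.3]
gripper_width: 0.064
```

```bash
python3 go.py 0.4795 0.2225 0.099 10.15
```

```text
shift [0.0024 0.0013 0.0481] turn [-0.003  0.001  0.002] t 7.0 F [-0.3 -0.2  0.3] w 0.064 p [0.4787 0.22   0.1471]
```

>>> {"name": "play_rows", "arguments": {
  "deltas": [
    [0.5, 0.001, 0.001, 0.025, 0, 0, 0],
    [0.5, 0.001, 0.001, 0.045, 0, 0, 0],
    [0.5, 0.001, 0.001, 0.05, 0, 0, 0],
    [0.5, 0.001, 0.001, 0.05, 0, 0, 0]
  ]
}}

```text
time: 7.4
ee_pos: [0.4808, 0.2212, 0.0997]
ee_rot: [0.642, 0.767, -0.0, -0.0]
ft_force: [-0.4, -0.1, 0.3]
gripper_width: 0.0641
```

```bash
python3 go.py 0.4795 0.2225 0.099 10.15
```

```text
shift [ 0.0015 -0.001   0.0007] turn [-0.001  0.001  0.001] t 7.4 F [-0.4 -0.1  0.3] w 0.0641 p [0.4808 0.2212 0.0997]
```

>>> {"name": "play_rows", "arguments": {
  "deltas": [
    [-1, 0.001, 0, 0, 0, 0, 0],
    [-1, 0.001, 0, 0, 0, 0, 0],
    [-1, 0.001, 0, 0, 0, 0, 0],
    [-1, 0.001, 0, 0, 0, 0, 0],
    [-1, 0.001, 0, 0, 0, 0, 0],
    [-1, 0, 0, -0.04, 0, 0, 0],
    [-1, 0, 0, -0.08, 0, 0, 0],
    [-1, 0, 0, -0.13, 0, 0, 0]
  ]
}}

```text
time: 8.2
ee_pos: [0.4801, 0.221, 0.2306]
ee_rot: [0.641, 0.767, -0.001, -0.0]
ft_force: [1.1, 0.9, -0.7]
gripper_width: 0.0254
```

```bash
python3 go.py 0.4235 -0.348 0.27 0
```

```text
shift [-0.55   -0.1565 -0.0387] turn [-0.002  0.001  0.227] t 8.2 F [ 1.1  0.9 -0.7] w 0.0254 p [0.4801 0.221  0.2306]
```

>>> {"name": "play_rows", "arguments": {
  "deltas": [
    [-1, -0.03, -0.008, -0.035, 0, 0, 0.05],
    [-1, -0.55, -0.157, -0.035, 0, 0, 0.227],
    [-1, -0.55, -0.157, -0.035, 0, 0, 0.227],
    [-1, -0.55, -0.157, -0.035, 0, 0, 0.227],
    [-1, -0.55, -0.157, -0.035, 0, 0, 0.227],
    [-1, -0.55, -0.157, -0.035, 0, 0, 0.227],
    [-1, -0.55, -0.157, -0.035, 0, 0, 0.227],
    [-1, -0.55, -0.157, -0.035, 0, 0, 0.227]
  ]
}}

```text
time: 9.0
ee_pos: [0.4423, -0.1597, 0.2652]
ee_rot: [0.707, 0.707, 0.001, 0.0]
ft_force: [1.5, 0.1, -2.2]
gripper_width: 0.0251
```

```bash
python3 go.py 0.4235 -0.348 0.087 0
```

```text
shift [-0.1885 -0.019   0.178 ] turn [ 0.002 -0.001 -0.   ] t 9.0 F [ 1.5  0.1 -2.2] w 0.0251 p [ 0.4423 -0.1597  0.2652]
```

>>> {"name": "play_rows", "arguments": {
  "deltas": [
    [-1, -0.05, -0.005, 0, 0, 0, 0],
    [-1, -0.1, -0.01, 0, 0, 0, 0],
    [-1, -0.15, -0.015, 0, 0, 0, 0],
    [-1, -0.188, -0.019, 0.01, 0, 0, 0],
    [-1, -0.188, -0.019, 0.05, 0, 0, 0],
    [-1, -0.188, -0.019, 0.09, 0, 0, 0],
    [-1, -0.188, -0.019, 0.11, 0, 0, 0],
    [-1, -0.188, -0.019, 0.11, 0, 0, 0]
  ]
}}

```text
time: 9.8
ee_pos: [0.4227, -0.3448, 0.1524]
ee_rot: [0.707, 0.707, -0.001, -0.002]
ft_force: [0.3, -0.4, -0.6]
gripper_width: 0.025
```

```bash
python3 go.py 0.4235 -0.348 0.084 0; python3 - <<'E'
from rig import arm
import cv2,numpy as np
p,d=arm.grab_frame("wrist"); cv2.imwrite("pics/w3.png",p[:,:,::-1])
E
```

```text
shift [-0.0034  0.0011  0.0684] turn [-0.005 -0.003 -0.001] t 9.8 F [ 0.3 -0.4 -0.6] w 0.025 p [ 0.4227 -0.3448  0.1524]
```

View pics/w3.png

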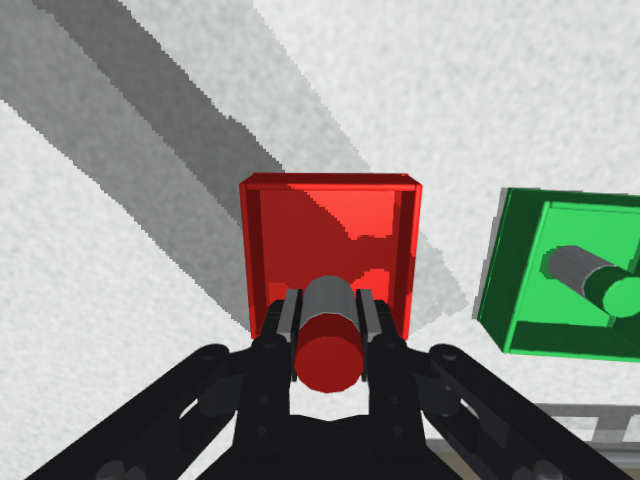

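The red sleeve is centred over the red tray (cap at (330,350)). The green sleeve stands inside its tray at (590,280). Lower and release.

>>> {"name": "play_rows", "arguments": {
  "deltas": [
    [-1, -0.003, 0, 0.035, 0, 0, 0],
    [-1, -0.003, 0, 0.06, 0, 0, 0],
    [-1, -0.003, 0, 0.066, 0, 0, 0],
    [-1, -0.003, 0, 0.069, 0, 0, 0],
    [-1, -0.003, 0, 0.069, 0, 0, 0]
  ]
}}

```text
time: 10.35
ee_pos: [0.4247, -0.3491, 0.0872]
ee_rot: [0.707, 0.707, 0.0, 0.001]
ft_force: [-0.0, -0.1, 0.1]
gripper_width: 0.025
```

>>> {"name": "play_rows", "arguments": {
  "deltas": [
    [0, 0, 0, 0, 0, 0, 0],
    [0, 0, 0, 0, 0, 0, 0],
    [0, 0, 0, 0, 0, 0, 0],
    [0, 0, 0, -0.04, 0, 0, 0],
    [0, 0, 0, -0.09, 0, 0, 0],
    [0, 0, 0, -0.14, 0, 0, 0],
    [0, 0, 0, -0.18, 0, 0, 0]
  ]
}}

```text
time: 11.05
ee_pos: [0.4237, -0.3492, 0.2686]
ee_rot: [0.707, 0.707, 0.0, 0.001]
ft_force: [1.3, -0.0, -0.2]
gripper_width: 0.0428
```

```bash
python3 - <<'E'
from rig import arm
import cv2,numpy as np
p,d=arm.grab_frame("wrist"); cv2.imwrite("pics/w4.png",p[:,:,::-1])
E
python3 go.py 0.552 -0.11 0.27 -18.8
```

```text
shift [0.2412 0.1265 0.0043] turn [0.011 0.003 0.416] t 11.1 F [ 2.3 -3.   5.9] w 0.0428 p [ 0.4251 -0.351   0.2742]
```

View pics/w4.png

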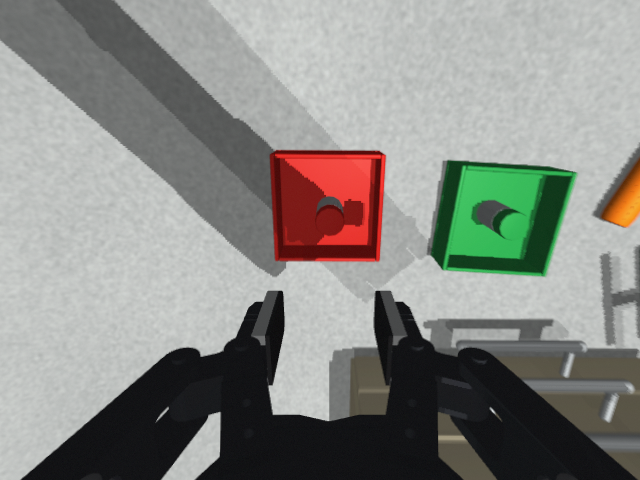

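Both sleeves stand upright in their own trays, red at (330,215) and green at (505,218). Next I look at the square.

```bash
python3 go.py 0.515 -0.2 0.27 -18.8
```

```text
shift [0.1511 0.0896 0.0044] turn [0.011 0.003 0.416] t 11.1 F [ 2.3 -3.   5.9] w 0.0428 p [ 0.4251 -0.351   0.2742]
```

>>> {"name": "play_rows", "arguments": {
  "deltas": [
    [0, 0.151, 0.09, 0, 0, 0, 0.416],
    [0, 0.151, 0.09, 0, 0, 0, 0.416],
    [0, 0.151, 0.09, 0, 0, 0, 0.416],
    [0, 0.151, 0.09, 0, 0, 0, 0.416],
    [0, 0.151, 0.09, 0, 0, 0, 0.416],
    [0, 0.151, 0.09, 0, 0, 0, 0.416],
    [0, 0.151, 0.09, 0, 0, 0, 0.416]
  ]
}}

```text
time: 11.8
ee_pos: [0.5132, -0.1991, 0.2658]
ee_rot: [0.813, 0.582, -0.0, 0.0]
ft_force: [0.3, 0.7, -0.6]
gripper_width: 0.0426
```

```bash
python3 - <<'E'
from rig import arm
import cv2,numpy as np
o=arm.get_obs(); ci=arm.camera_info("wrist"); p,d=arm.grab_frame("wrist")
print(o['time'],o['ee_pos'],o['qvel'].round(3))
cv2.imwrite("pics/w5.png",p[:,:,::-1]); np.savez("w5.npz",p=p,d=d,**ci)
E
python3 m1.py w5.npz
```

```text
11.8 [ 0.51322337 -0.1990854   0.26583887] [ 0.01  -0.003  0.005  0.001 -0.003 -0.002 -0.002]
red 5817 [308.8 358.5] top 0.0719 ((0.4631568193435669, -0.2695126533508301), 0.10129301995038986) [ 0.4325 -0.3326  0.0719]
red 45 [237.4 329.4] top 0.228 ((0.4845171570777893, -0.179001122713089), 0.00332386395893991) [ 0.4837 -0.18    0.228 ]
green 6078 [452.  309.2] top 0.075 ((0.5697247982025146, -0.28101080656051636), 0.08608949184417725) [ 0.5818 -0.3339  0.075 ]
green 87 [625.9 290.3] top 0.0187 ((0.7776421308517456, -0.3830402195453644), 0.006995038595050573) [ 0.7761 -0.3831  0.0187]
green 93 [607.7 300.1] top 0.0163 ((0.7612905502319336, -0.3876175284385681), 0.009220176376402378) [ 0.7619 -0.3874  0.0163]
green 63 [632.1 364.2] top 0.0294 ((0.7707779407501221, -0.46228957176208496), 0.009102323092520237) [ 0.7719 -0.4611  0.0294]
blue 1114 [499.8  98.5] top 0.0501 ((0.6733893156051636, -0.14927753806114197), 0.013299713842570782) [ 0.6729 -0.1488  0.0501]
plate ((0.0, 0.0), (0.0, 0.0), 0.0) nan
stock 272 ((0.5538294911384583, -0.08389848470687866), (0.10045665502548218, 0.02374386601150036), 71.41424560546875) 0.022161371241682572
  return _methods._mean(a, axis=axis, dtype=dtype,
  ret = ret.dtype.type(ret / rcount)
```

View pics/w5.png

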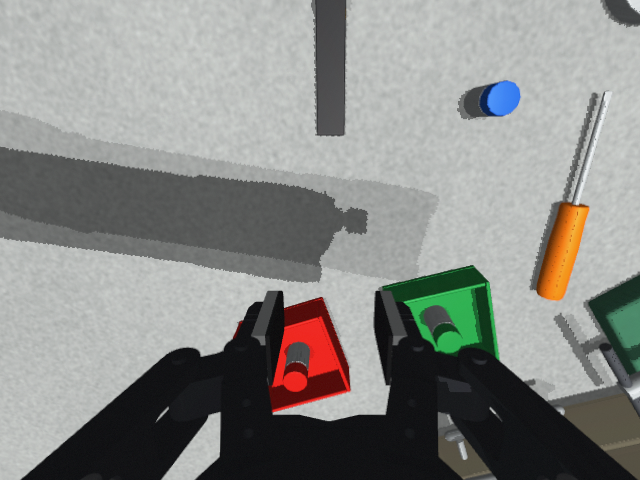

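The stock's near end is centred at about (330,135), blue sleeve is at (500,98), well clear; the trays still hold their sleeves.

```bash
python3 go.py 0.5535 -0.084 0.076 -18.7
```

```text
shift [0.1221 0.0008 0.1899] turn [ 0.     0.    -0.004] t 11.85 F [0.2 0.3 0.5] w 0.043 p [ 0.5132 -0.1992  0.2659]
```

>>> {"name": "play_rows", "arguments": {
  "deltas": [
    [0.4, 0.05, 0, 0, 0, 0, 0],
    [0.4, 0.1, 0, 0, 0, 0, 0],
    [0.4, 0.122, 0.001, 0.03, 0, 0, 0],
    [0.4, 0.122, 0.001, 0.07, 0, 0, 0],
    [0.4, 0.122, 0.001, 0.11, 0, 0, 0],
    [0.4, 0.122, 0.001, 0.14, 0, 0, 0],
    [0.4, 0.122, 0.001, 0.15, 0, 0, 0],
    [0.4, 0.122, 0.001, 0.15, 0, 0, 0]
  ]
}}

```text
time: 12.65
ee_pos: [0.5534, -0.0836, 0.1152]
ee_rot: [0.813, 0.582, -0.001, -0.0]
ft_force: [-0.0, -0.2, -0.5]
gripper_width: 0.0594
```

```bash
python3 go.py 0.5535 -0.084 0.076 -18.7;  python3 - <<'E'
from rig import arm
import cv2,numpy as np
o=arm.get_obs(); ci=arm.camera_info("wrist"); p,d=arm.grab_frame("wrist")
cv2.imwrite("pics/w6.png",p[:,:,::-1]); np.savez("w6.npz",p=p,d=d,**ci)
E
```

```text
shift [-0.0004  0.0003  0.0392] turn [-0.002  0.001 -0.003] t 12.65 F [-0.  -0.2 -0.5] w 0.0594 p [ 0.5534 -0.0836  0.1152]
```

View pics/w6.png

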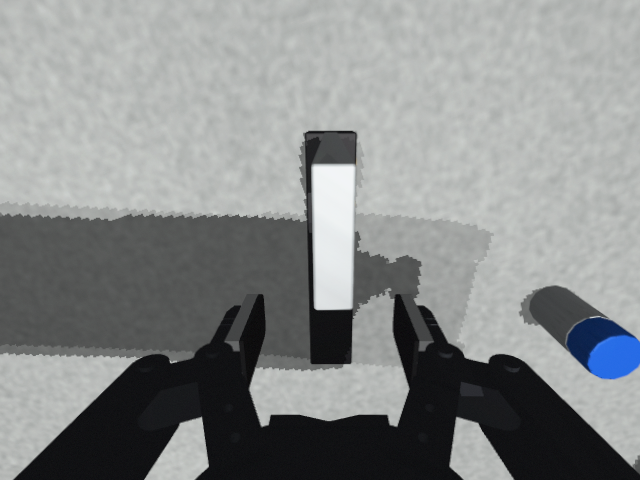

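The stock lies between the fingers, centred at column 332. The white patch at (334,235) is unexpected, so I check its depth.

```bash
python3 - <<'E'
from m1 import load
E
python3 - <<'E'
import sys; sys.argv=['','w6.npz']
from h import *
z=np.load('w6.npz'); ci={k:z[k] for k in('fx','fy','cx','cy','k1','rvec','tvec')}
W=cloud(ci,z['d'])
Rm=cv2.Rodrigues(ci['rvec'])[0]; print('cam',-Rm.T@ci['tvec'],'fwd',Rm[2])
for v in (135,150,170,200,240,280,305,320,340,360): print(v,[W[v,u].round(3).tolist() for u in(309,320,333,350)])
E
```

```text
cam [ 0.58093867 -0.00407264  0.18541131] fwd [-0.10754702 -0.30848463 -0.94513008]
135 [[0.57, -0.008, 0.021], [0.574, -0.009, 0.021], [0.58, -0.01, 0.054], [0.588, -0.014, 0.022]]
150 [[0.567, -0.014, 0.022], [0.577, -0.009, 0.12], [0.58, -0.009, 0.12], [0.586, -0.02, 0.023]]
170 [[0.564, -0.023, 0.022], [nan, nan, nan], [nan, nan, nan], [nan, nan, nan]]
200 [[0.559, -0.036, 0.022], [nan, nan, nan], [nan, nan, nan], [nan, nan, nan]]
240 [[0.552, -0.056, 0.023], [nan, nan, nan], [nan, nan, nan], [nan, nan, nan]]
280 [[0.545, -0.077, 0.022], [nan, nan, nan], [0.574, -0.026, 0.14], [nan, nan, nan]]
305 [[nan, nan, nan], [0.571, -0.029, 0.14], [0.573, -0.029, 0.141], [0.575, -0.03, 0.14]]
320 [[0.536, -0.101, 0.022], [0.542, -0.102, 0.022], [0.549, -0.105, 0.022], [0.558, -0.108, 0.021]]
340 [[0.525, -0.128, -0.0], [0.538, -0.115, 0.022], [0.545, -0.117, 0.023], [0.554, -0.12, 0.022]]
360 [[0.52, -0.142, 0.0], [0.533, -0.127, 0.023], [0.54, -0.13, 0.022], [0.55, -0.133, 0.022]]Traceback (most recent call last):
  File "<stdin>", line 1, in <module>
  File "m1.py", line 7, in <module>
    p,d,ci=load(sys.argv[1]); W=cloud(ci,d); H,S,V=cv2.split(cv2.cvtColor(p,cv2.COLOR_RGB2HSV))
                ~~~~~~~~^^^
IndexError: list index out of range
```

The white patch is the blade's top face, close under the wrist camera. The camera sits at z = TCP + 70 mm and 84 mm ahead, so I check for a physical camera housing before going lower.

```bash
python3 - <<'E'
from rig import arm
from h import *
p,d=arm.grab_frame("scene"); 
ci=arm.camera_info("scene")
uv=project(ci,[[0.5534,-0.0836,0.115],[0.581,-0.004,0.185],[0.5727,-0.02,0.14]]);print(uv)
u,v=uv[0].astype(int)
c=p[max(0,v-110):v+60,u-90:u+110,::-1]; print(max(0,v-110),u-90)
cv2.imwrite("pics/s6.png",cv2.resize(c,None,fx=3.5,fy=3.5,interpolation=cv2.INTER_CUBIC)); np.savez('s6.npz',p=p,d=d)
print(arm.get_obs()['joint_positions'].round(3))
E
```

```text
[[271.60202511 225.9870545 ]
 [319.4303125  208.51176102]
 [309.78073602 223.19129324]]
115 181
[-0.602  0.489  0.825  1.864 -0.431  0.974  0.085]
```

View pics/s6.png

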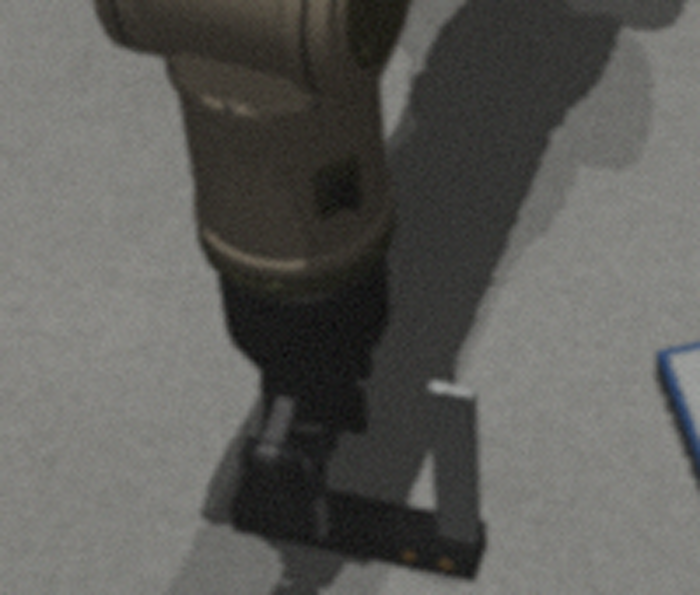

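No housing shows at the camera's position (483,325) in this crop, and the wrist body (edge near column 385) clears the blade (column 430+). I go down to the grip.

>>> {"name": "play_rows", "arguments": {
  "deltas": [
    [0.4, 0, 0, 0.02, 0, 0, 0],
    [0.4, 0, 0, 0.033, 0, 0, 0],
    [0.4, 0, 0, 0.039, 0, 0, 0],
    [0.4, 0, 0, 0.039, 0, 0, 0]
  ]
}}

```text
time: 13.15
ee_pos: [0.554, -0.0825, 0.0766]
ee_rot: [0.813, 0.583, -0.0, -0.0]
ft_force: [0.6, -0.2, 0.3]
gripper_width: 0.0598
```

```bash
python3 go.py 0.5535 -0.084 0.076 -18.7
```

```text
shift [-0.0016  0.      0.0006] turn [-0.001  0.    -0.001] t 13.15 F [ 0.6 -0.2  0.3] w 0.0598 p [ 0.554  -0.0825  0.0766]
```

>>> {"name": "play_rows", "arguments": {
  "deltas": [
    [-1, -0.001, 0, 0, 0, 0, 0],
    [-1, -0.001, 0, 0, 0, 0, 0],
    [-1, -0.001, 0, 0, 0, 0, 0],
    [-1, -0.001, 0, 0, 0, 0, 0],
    [-1, -0.001, 0, 0, 0, 0, 0],
    [-1, -0.001, 0, 0, 0, 0, 0]
  ],
  "force": 100
}}

```text
time: 13.75
ee_pos: [0.5543, -0.0837, 0.0777]
ee_rot: [0.813, 0.583, 0.001, 0.0]
ft_force: [-1.9, 0.2, 7.3]
gripper_width: 0.0219
```

```bash
python3 go.py 0.5535 -0.084 0.22 -18.7; python3 -c "
from rig import arm; o=arm.get_obs(); print(o['wrist_torque'])"
```

```text
shift [-0.0005 -0.0005 -0.1423] turn [ 0.001 -0.001 -0.001] t 13.75 F [-1.9  0.2  7.3] w 0.0219 p [ 0.5543 -0.0837  0.0777]
[0.00095572 0.47669099 0.00903774]
```

>>> {"name": "play_rows", "arguments": {
  "deltas": [
    [-1, 0, 0, -0.01, 0, 0, 0],
    [-1, 0, 0, -0.04, 0, 0, 0],
    [-1, 0, 0, -0.08, 0, 0, 0],
    [-1, 0, 0, -0.09, 0, 0, 0],
    [-1, 0, 0, -0.09, 0, 0, 0],
    [-1, 0, 0, -0.09, 0, 0, 0]
  ]
}}

```text
time: 14.35
ee_pos: [0.5531, -0.0829, 0.1656]
ee_rot: [0.813, 0.583, -0.0, -0.001]
ft_force: [-1.3, -0.2, -4.8]
gripper_width: 0.0212
```

```bash
python3 go.py 0.508 0.193 0.168 10.15; python3 - <<'E'
from rig import arm
import cv2,numpy as np
from h import *
o=arm.get_obs(); print(o['wrist_torque'])
p,d=arm.grab_frame("scene"); ci=arm.camera_info("scene")
c=p[110:310,180:380,::-1]
cv2.imwrite("pics/s7.png",cv2.resize(c,None,fx=3,fy=3,interpolation=cv2.INTER_CUBIC))
E
```

```text
shift [ 0.2469 -0.1312 -0.0022] turn [-0.002 -0.001 -0.641] t 14.35 F [-1.3 -0.2 -4.8] w 0.0212 p [ 0.5531 -0.0829  0.1656]
[-0.0515644   0.04880749  0.01713246]
```

View pics/s7.png

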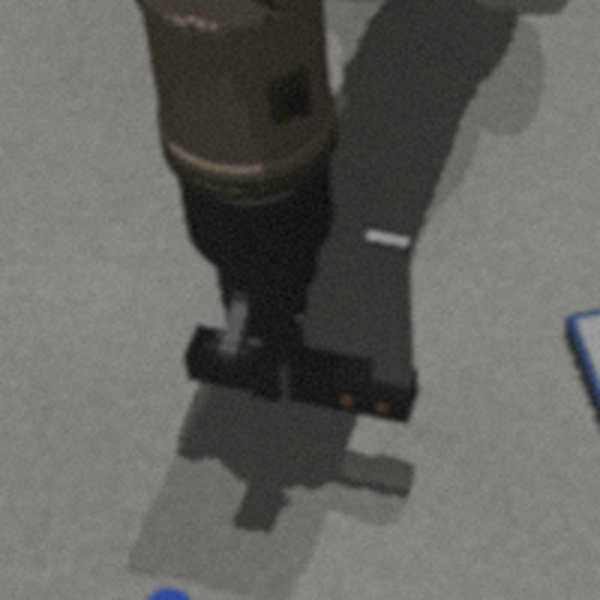

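The square is held clear of the bench, stock level and blade upright (blade top at (388,238)). I move it to 30 mm short of the post, turning it to the fixture's direction.

>>> {"name": "play_rows", "arguments": {
  "deltas": [
    [-1, 0.03, -0.016, 0, 0, 0, -0.15],
    [-1, 0.07, -0.037, 0, 0, 0, -0.32],
    [-1, 0.11, -0.058, 0, 0, 0, -0.48],
    [-1, 0.15, -0.08, 0, 0, 0, -0.641],
    [-1, 0.19, -0.101, 0, 0, 0, -0.641],
    [-1, 0.22, -0.117, 0, 0, 0, -0.641],
    [-1, 0.235, -0.125, 0, 0, 0, -0.641],
    [-1, 0.235, -0.125, 0, 0, 0, -0.641]
  ]
}}

```text
time: 15.2
ee_pos: [0.5092, 0.1825, 0.165]
ee_rot: [0.64, 0.768, -0.001, -0.001]
ft_force: [-0.7, -0.7, -4.6]
gripper_width: 0.0216
```

```bash
python3 go.py 0.508 0.193 0.115 10.15; python3 - <<'E'
from rig import arm
import cv2,numpy as np
o=arm.get_obs(); print(o['wrist_torque'])
for n in("scene","wrist","top"):
    ci=arm.camera_info(n);p,d=arm.grab_frame(n); np.savez(n+'8.npz',p=p,d=d,**ci)
    if n=="scene": p=cv2.resize(p[110:310,340:540],None,fx=3,fy=3,interpolation=cv2.INTER_CUBIC)
    if n=="top": p=cv2.resize(p[190:330,150:370],None,fx=3,fy=3,interpolation=cv2.INTER_CUBIC)
    cv2.imwrite(f"pics/{n}8.png",p[:,:,::-1])
E
```

```text
shift [0.0106 0.0008 0.0499] turn [-0.003  0.     0.006] t 15.2 F [-0.7 -0.7 -4.6] w 0.0216 p [0.5092 0.1825 0.165 ]
[-0.1428696  -0.02061263 -0.00667768]
```

View pics/scene8.png

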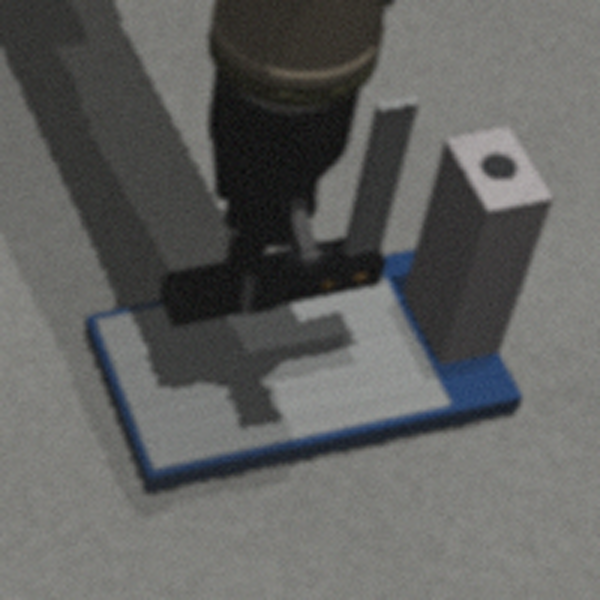

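View pics/wrist8.png

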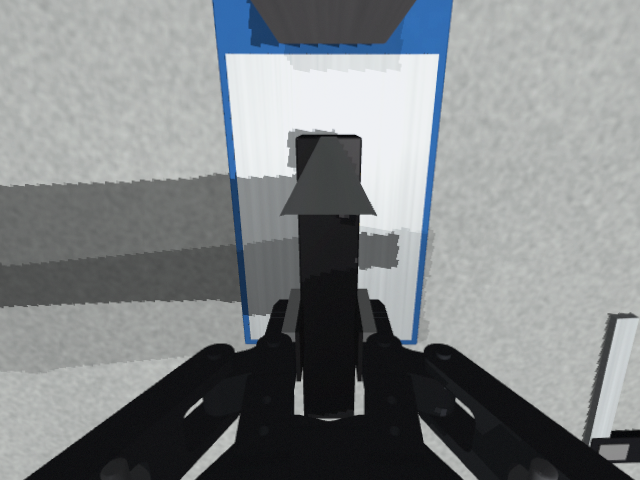

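View pics/top8.png

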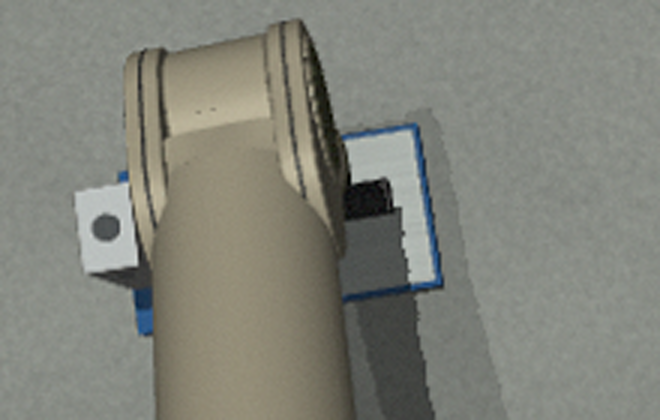

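The square hangs level over the plate, blade toward the post (scene (385,180)). The wrist view shows the heel end at (329,137) about centred on the post (255–415). Now I measure tilt, yaw and gap.

```bash
cat > m2.py <<'E'
from h import *
import sys
z=np.load(sys.argv[1]); ci={k:z[k] for k in('fx','fy','cx','cy','k1','rvec','tvec')}
W=cloud(ci,z['d']); H,S,V=cv2.split(cv2.cvtColor(z['p'],cv2.COLOR_RGB2HSV))
sz=float(sys.argv[2])  # expected stock top z
v,u=np.mgrid[:480,:640]
m=(abs(W[...,2]-sz)<.006)&(u>280)&(u<380)&(v>120)&(v<420)
# stock top between jaws excluded: rows<285
q=W[m&(v<285)]; A=np.c_[q[:,:2],np.ones(len(q))]; c=np.linalg.lstsq(A,q[:,2],rcond=None)[0]
yf=np.array([-np.sin(np.radians(10.15)),np.cos(np.radians(10.15))]); xf=np.array([yf[1],-yf[0]])
print('stock pts',len(q),'z',q[:,2].mean().round(4),'slope along yf (deg)',np.degrees(c[:2]@yf).round(2),'along xf',np.degrees(c[:2]@xf).round(2))
r=cv2.minAreaRect(q[:,:2].astype(np.float32)); print('stock rect',r)
s=q[:,:2]; print('stock max yf',np.percentile(s@yf,99.5).round(4),'xf mid',((np.percentile(s@xf,99)+np.percentile(s@xf,1))/2).round(4))
# edges per slice for yaw
t=s@yf; L=[];
for a in np.arange(t.min()+.005,t.max()-.005,.004):
    k=(t>a)&(t<a+.004)
    if k.sum()>20: L.append((a+.002,(s[k]@xf).min(),(s[k]@xf).max()))
L=np.array(L)
if len(L)>3: print('edge yaw rel fixture deg',np.degrees(np.polyfit(L[:,0],L[:,1],1)[0]).round(2),np.degrees(np.polyfit(L[:,0],L[:,2],1)[0]).round(2))
m=(abs(W[...,2]-.02)<.006)&(W[...,1]>.08)&(W[...,1]<.36)&(abs(W[...,0]-.5)<.12)&(u>200)&(u<460); q=W[m]
print('plate z',np.median(q[:,2]).round(4)); r=cv2.minAreaRect(q[:,:2].astype(np.float32)); print('plate rect',r,'xf centre',np.array(r[0])@xf)
m=(W[...,2]>.03)&(W[...,2]<.15)&(v<45)&(u>235)&(u<430)&(W[...,1]>.26); q=W[m]
if len(q)>30:
    s=q[:,:2]; l=cv2.fitLine(s.astype(np.float32),cv2.DIST_HUBER,0,.01,.01).ravel(); print('post face: yf',np.median(s@yf).round(4),'dir',np.degrees(np.arctan2(l[1],l[0])),'xf range',np.percentile(s@xf,[1,99]))
E
python3 m2.py wrist8.npz 0.11
```

```text
stock pts 5407 z 0.1095 slope along yf (deg) -0.46 along xf -0.23
stock rect ((0.5009926557540894, 0.22797095775604248), (0.024101298302412033, 0.05937793850898743), 10.420221328735352)
stock max yf 0.1658 xf mid 0.5334
edge yaw rel fixture deg -0.01 -0.07
plate z 0.0206
plate rect ((0.5052070021629333, 0.21411219239234924), (0.13065902888774872, 0.22031138837337494), 10.266203880310059) xf centre 0.5350324882273102
post face: yf 0.2113 dir 10.211759 xf range [0.5061032  0.56359803]
```

>>> {"name": "play_rows", "arguments": {
  "deltas": [
    [-1, 0.01, 0.001, 0.01, 0, 0, 0],
    [-1, 0.02, 0.0015, 0.03, 0, 0, 0],
    [-1, 0.03, 0.0015, 0.045, 0, 0, 0],
    [-1, 0.03, 0.0015, 0.055, 0, 0, 0],
    [-1, 0.03, 0.0015, 0.058, 0, 0, 0],
    [-1, 0.03, 0.0015, 0.058, 0, 0, 0]
  ]
}}

```text
time: 15.95
ee_pos: [0.5072, 0.2083, 0.1084]
ee_rot: [0.642, 0.766, -0.0, 0.0]
ft_force: [-0.7, 0.5, -3.7]
gripper_width: 0.0212
```

```bash
python3 go.py 0.5055 0.215 0.098 10.15; python3 - <<'E'
from rig import arm
import cv2,numpy as np
o=arm.get_obs(); print(o['wrist_torque'])
n="wrist"
ci=arm.camera_info(n);p,d=arm.grab_frame(n); np.savez(n+'9.npz',p=p,d=d,**ci); cv2.imwrite(f"pics/{n}9.png",p[:,:,::-1])
E
python3 m2.py wrist9.npz 0.052
```

```text
shift [ 0.0069 -0.0005  0.0104] turn [-0.001  0.001 -0.002] t 15.95 F [-0.7  0.5 -3.7] w 0.0212 p [0.5072 0.2083 0.1084]
[-0.07335002 -0.03269932 -0.0307676 ]
stock pts 5418 z 0.0527 slope along yf (deg) -0.41 along xf -0.1
stock rect ((0.4986151456832886, 0.2560498118400574), (0.024117199704051018, 0.059422072023153305), 10.127762794494629)
stock max yf 0.1938 xf mid 0.536
edge yaw rel fixture deg 0.2 0.05
plate z 0.0206
plate rect ((0.506116509437561, 0.20936927199363708), (0.13003453612327576, 0.21247227489948273), 9.800787925720215) xf centre 0.5350919365597394
post face: yf 0.2113 dir 10.296743 xf range [0.52202909 0.55193922]
```

View pics/wrist9.png

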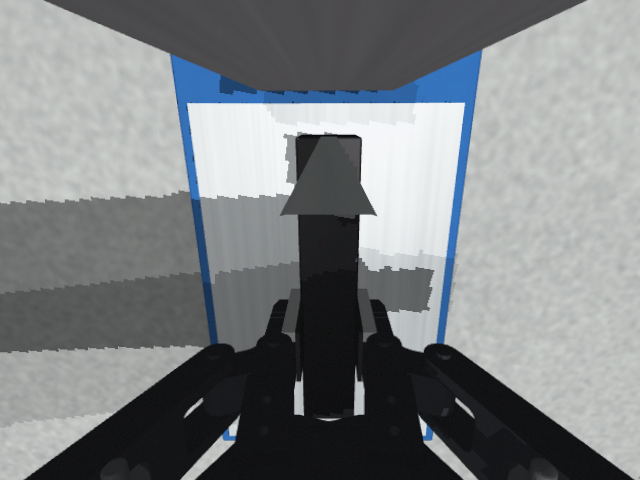

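The heel end at (329,137) is centred, about 15 mm short of the post foot (row 90), and the sole is about 10 mm above the plate. I go down slowly.

>>> {"name": "play_rows", "arguments": {
  "deltas": [
    [-1, 0, 0, 0.004, 0, 0, 0],
    [-1, 0, 0, 0.007, 0, 0, 0],
    [-1, 0, 0, 0.009, 0, 0, 0],
    [-1, 0, 0, 0.009, 0, 0, 0]
  ]
}}

```text
time: 16.4
ee_pos: [0.507, 0.209, 0.0995]
ee_rot: [0.642, 0.767, -0.0, -0.0]
ft_force: [0.1, 0.3, -4.4]
gripper_width: 0.0219
```

```bash
python3 go.py 0.5055 0.215 0.098 10.15
```

```text
shift [ 0.0062 -0.0004  0.0015] turn [-0.     0.    -0.001] t 16.4 F [ 0.1  0.3 -4.4] w 0.0219 p [0.507  0.209  0.0995]
```

Not yet touching the plate. I advance toward the post in small steps.

>>> {"name": "play_rows", "arguments": {
  "deltas": [
    [-1, 0.003, 0, 0, 0, 0, 0],
    [-1, 0.006, 0, 0, 0, 0, 0],
    [-1, 0.009, 0, 0, 0, 0, 0],
    [-1, 0.011, 0, 0, 0, 0, 0],
    [-1, 0.011, 0, 0, 0, 0, 0]
  ]
}}

```text
time: 16.9
ee_pos: [0.505, 0.2205, 0.0997]
ee_rot: [0.642, 0.767, 0.0, -0.0]
ft_force: [-0.0, -0.8, -4.3]
gripper_width: 0.0215
```

```bash
python3 go.py 0.5055 0.215 0.098 10.15
```

```text
shift [-0.0055 -0.0005  0.0017] turn [ 0. -0.  0.] t 16.9 F [-0.  -0.8 -4.3] w 0.0215 p [0.505  0.2205 0.0997]
```

>>> {"name": "play_rows", "arguments": {
  "deltas": [
    [-1, 0.0015, 0, 0, 0, 0, 0],
    [-1, 0.003, 0, 0, 0, 0, 0],
    [-1, 0.0045, 0, 0, 0, 0, 0],
    [-1, 0.0045, 0, 0, 0, 0, 0]
  ]
}}

```text
time: 17.3
ee_pos: [0.5043, 0.2246, 0.0997]
ee_rot: [0.642, 0.767, 0.0, -0.0]
ft_force: [0.2, 0.1, -4.3]
gripper_width: 0.0214
```

```bash
python3 go.py 0.5055 0.215 0.098 10.15
```

```text
shift [-0.0097 -0.0005  0.0017] turn [ 0. -0. -0.] t 17.3 F [ 0.2  0.1 -4.3] w 0.0214 p [0.5043 0.2246 0.0997]
```

>>> {"name": "play_rows", "arguments": {
  "deltas": [
    [-1, 0.001, 0, 0, 0, 0, 0],
    [-1, 0.002, 0, 0, 0, 0, 0],
    [-1, 0.003, 0, 0, 0, 0, 0],
    [-1, 0.003, 0, 0, 0, 0, 0]
  ]
}}

```text
time: 17.7
ee_pos: [0.5041, 0.2255, 0.0996]
ee_rot: [0.643, 0.766, -0.001, 0.001]
ft_force: [0.9, -6.6, -3.2]
gripper_width: 0.0217
```

```bash
python3 go.py 0.5055 0.215 0.098 10.15
```

```text
shift [-0.0105 -0.0005  0.0017] turn [-0.     0.003 -0.003] t 17.7 F [ 0.9 -6.6 -3.2] w 0.0217 p [0.5041 0.2255 0.0996]
```

Post contact (about 6.6 N). Now down onto the plate.

>>> {"name": "play_rows", "arguments": {
  "deltas": [
    [-1, 0, 0, 0.001, 0, 0, 0],
    [-1, 0, 0, 0.002, 0, 0, 0],
    [-1, 0, 0, 0.003, 0, 0, 0],
    [-1, 0, 0, 0.004, 0, 0, 0],
    [-1, 0, 0, 0.004, 0, 0, 0]
  ]
}}

```text
time: 18.2
ee_pos: [0.5045, 0.2255, 0.0977]
ee_rot: [0.643, 0.766, -0.0, -0.0]
ft_force: [-10.7, -12.0, 25.2]
gripper_width: 0.0213
```

```bash
python3 go.py 0.5055 0.215 0.098 10.15;python3 -c "
from rig import arm; o=arm.get_obs(); print(o['wrist_torque'])"
```

```text
shift [-0.0105 -0.0009 -0.0003] turn [-0.001  0.001 -0.003] t 18.2 F [-10.7 -12.   25.2] w 0.0213 p [0.5045 0.2255 0.0977]
[-2.30199285  2.11461414  0.08549865]
```

About 30 N down and 10 N against the post, with 12 N of sideways load. I push further towards the post and ease the sideways load.

>>> {"name": "play_rows", "arguments": {
  "deltas": [
    [-1, 0.002, -0.001, 0, 0, 0, 0],
    [-1, 0.004, -0.002, 0, 0, 0, 0],
    [-1, 0.006, -0.002, 0, 0, 0, 0],
    [-1, 0.006, -0.002, 0, 0, 0, 0],
    [-1, 0.006, -0.002, 0, 0, 0, 0]
  ],
  "force": 120
}}

```text
time: 18.7
ee_pos: [0.5041, 0.2259, 0.0977]
ee_rot: [0.644, 0.765, -0.001, 0.003]
ft_force: [1.3, -27.1, 20.6]
gripper_width: 0.0215
```

```bash
python3 go.py 0.5055 0.215 0.098 10.15;python3 - <<'E'
from rig import arm
import cv2,numpy as np
from h import *
o=arm.get_obs(); print(o['wrist_torque']); F=o['ft_force']; y=np.array([-.1762,.9843,0]);x=np.array([.9843,.1762,0]);print('Ff',F@x,F@y,F[2])
for n in("wrist","scene"):
    ci=arm.camera_info(n);p,d=arm.grab_frame(n); np.savez(n+'10.npz',p=p,d=d,**ci)
    if n=="scene": p=cv2.resize(p[110:310,340:540],None,fx=3,fy=3,interpolation=cv2.INTER_CUBIC)
    cv2.imwrite(f"pics/{n}10.png",p[:,:,::-1])
E
python3 m2.py wrist10.npz 0.042
```

```text
shift [-0.011  -0.0005 -0.0002] turn [ 0.004  0.008 -0.009] t 18.7 F [  1.3 -27.1  20.6] w 0.0215 p [0.5041 0.2259 0.0977]
[-5.58907986 -0.17161891  0.43571954]
Ff -3.5375034978647246 -26.869033770929306 20.611825296790006
stock pts 4343 z 0.0423 slope along yf (deg) -0.09 along xf -0.0
stock rect ((0.49588215351104736, 0.27347010374069214), (0.02416829951107502, 0.05888599157333374), 10.163086891174316)
stock max yf 0.2112 xf mid 0.5364
edge yaw rel fixture deg -0.17 0.29
plate z 0.0205
plate rect ((0.5020798444747925, 0.2324352115392685), (0.12976384162902832, 0.22236567735671997), 10.106560707092285) xf centre 0.5351832599932534
```

View pics/wrist10.png

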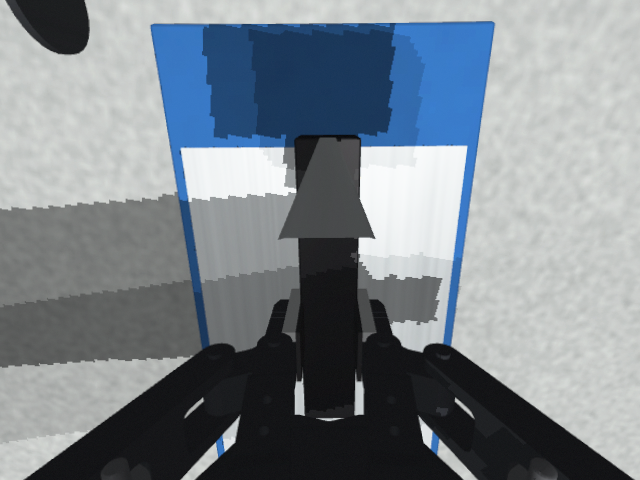

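View pics/scene10.png

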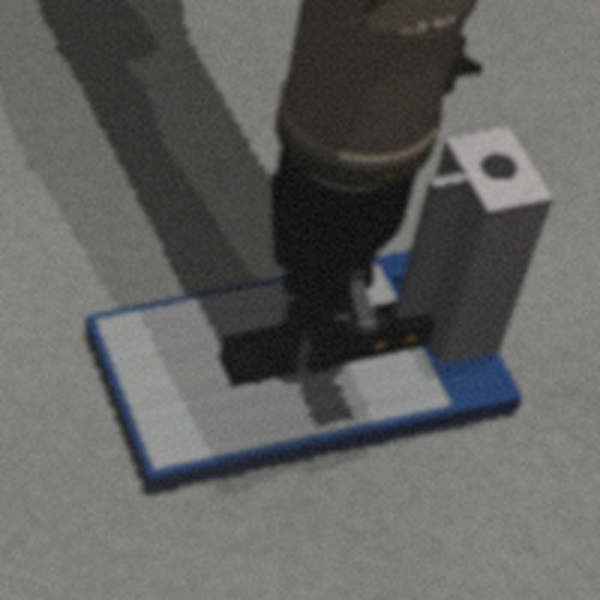

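The square's end has reached the post and the stock lies level (slope −0.09°, sole at 20 mm). In the scene crop the blade stands against the post at (445,180). Now a firmer side push, since plate friction may take most of the 27 N, plus a correction for the small arm deflection.

>>> {"name": "play_rows", "arguments": {
  "deltas": [
    [-1, 0.0015, -0.0005, 0.0005, 0.003, 0.004, -0.006],
    [-1, 0.003, -0.0005, 0.001, 0.004, 0.008, -0.012],
    [-1, 0.0045, -0.0005, 0.001, 0.004, 0.012, -0.012],
    [-1, 0.005, -0.0005, 0.001, 0.004, 0.012, -0.012],
    [-1, 0.005, -0.0005, 0.001, 0.004, 0.012, -0.012],
    [-1, 0.005, -0.0005, 0.001, 0.004, 0.012, -0.012]
  ],
  "force": 120
}}

```text
time: 19.4
ee_pos: [0.5044, 0.2258, 0.0976]
ee_rot: [0.643, 0.766, -0.001, 0.001]
ft_force: [-0.8, -45.6, 37.9]
gripper_width: 0.0211
```

```bash
cat > chk.py <<'E'
import sys
from rig import arm
import cv2,numpy as np
from h import *
t=sys.argv[1]
o=arm.get_obs(); print(o['wrist_torque']); F=o['ft_force']; y=np.array([-.1762,.9843,0]);x=np.array([.9843,.1762,0]);print('Ff',F@x,F@y,F[2])
n="wrist"
ci=arm.camera_info(n);p,d=arm.grab_frame(n); np.savez(n+t+'.npz',p=p,d=d,**ci)
W=cloud(ci,d); v,u=np.mgrid[:480,:640]
m=(abs(W[...,2]-.02)<.006)&(v>30)&(v<330)&(((u>195)&(u<275))|((u>385)&(u<440))); q=W[m]
c=np.linalg.lstsq(np.c_[q[:,:2],np.ones(len(q))],q[:,2],rcond=None)[0]
print('plate slope deg yf',np.degrees(c[:2]@y[:2]).round(2),'xf',np.degrees(c[:2]@x[:2]).round(2),len(q))
E
python3 go.py 0.5055 0.215 0.098 10.15; python3 chk.py 11; python3 m2.py wrist11.npz 0.042
```

```text
shift [-0.0108 -0.0008 -0.0004] turn [-0.     0.002 -0.003] t 19.4 F [ -0.8 -45.6  37.9] w 0.0211 p [0.5044 0.2258 0.0976]
[-9.53552491  0.081189    0.1343918 ]
Ff -8.854451912506496 -44.70137014843237 37.94881770390255
plate slope deg yf -0.16 xf -0.06 39397
stock pts 4657 z 0.0423 slope along yf (deg) -0.24 along xf -0.06
stock rect ((0.49588891863822937, 0.27355456352233887), (0.024165693670511246, 0.058687109500169754), 10.115339279174805)
stock max yf 0.2112 xf mid 0.5364
edge yaw rel fixture deg -0.0 0.21
plate z 0.0205
plate rect ((0.5018851161003113, 0.23236119747161865), (0.13079755008220673, 0.22282381355762482), 10.371382713317871) xf centre 0.5349785359745515
```

Level relative to the plate (0.08° difference). The down force of about 42 N is high compared with the push, so I lower it a little and add push.

>>> {"name": "play_rows", "arguments": {
  "deltas": [
    [-1, 0.001, -0.001, -0.0006, 0, 0, 0],
    [-1, 0.002, -0.0015, -0.0012, 0, 0, 0],
    [-1, 0.003, -0.0015, -0.0012, 0, 0, 0],
    [-1, 0.003, -0.0015, -0.0012, 0, 0, 0],
    [-1, 0.003, -0.0015, -0.0012, 0, 0, 0],
    [-1, 0.003, -0.0015, -0.0012, 0, 0, 0]
  ],
  "force": 120
}}

```text
time: 20.05
ee_pos: [0.5041, 0.2261, 0.0978]
ee_rot: [0.644, 0.765, -0.001, 0.003]
ft_force: [14.2, -49.7, 16.6]
gripper_width: 0.0213
```

```bash
python3 go.py 0.5055 0.215 0.098 10.15; python3 chk.py 12; python3 m2.py wrist12.npz 0.042
```

```text
shift [-0.0111 -0.0005 -0.0002] turn [ 0.004  0.007 -0.006] t 20.05 F [ 14.2 -49.7  16.6] w 0.0213 p [0.5041 0.2261 0.0978]
[-10.48251267  -3.09624303   0.18165572]
Ff 5.194061955007059 -51.43770436133614 16.574282217231374
plate slope deg yf -0.16 xf -0.06 39383
stock pts 4232 z 0.0423 slope along yf (deg) -0.24 along xf -0.2
stock rect ((0.49583694338798523, 0.2735998332500458), (0.024171903729438782, 0.058641139417886734), 9.953404426574707)
stock max yf 0.2112 xf mid 0.5363
edge yaw rel fixture deg 0.1 0.11
plate z 0.0205
plate rect ((0.5020437836647034, 0.2323896288871765), (0.12982043623924255, 0.22268810868263245), 10.253052711486816) xf centre 0.535139730703835
```

About 51 N towards the post and 21 N down, square flush and level. I hold, check steadiness, and look once more.

>>> {"name": "play_rows", "arguments": {
  "deltas": [
    [-1, 0, 0, 0, 0, 0, 0],
    [-1, 0, 0, 0, 0, 0, 0],
    [-1, 0, 0, 0, 0, 0, 0],
    [-1, 0, 0, 0, 0, 0, 0],
    [-1, 0, 0, 0, 0, 0, 0],
    [-1, 0, 0, 0, 0, 0, 0],
    [-1, 0, 0, 0, 0, 0, 0],
    [-1, 0, 0, 0, 0, 0, 0]
  ]
}}

```text
time: 20.9
ee_pos: [0.504, 0.2261, 0.0977]
ee_rot: [0.644, 0.765, -0.001, 0.003]
ft_force: [15.0, -49.8, 15.3]
gripper_width: 0.0212
```

```bash
python3 go.py 0.5055 0.215 0.098 10.15; python3 - <<'E'
from rig import arm
import cv2,numpy as np
p,d=arm.grab_frame("scene"); cv2.imwrite("pics/sF.png",p[:,:,::-1]); cv2.imwrite("pics/sFz.png",cv2.resize(p[130:270,340:540,::-1],None,fx=4,fy=4,interpolation=cv2.INTER_CUBIC))
E
```

```text
shift [-0.0111 -0.0004 -0.0002] turn [ 0.004  0.007 -0.006] t 20.9 F [ 15.  -49.8  15.3] w 0.0212 p [0.504  0.2261 0.0977]
```

View pics/sF.png

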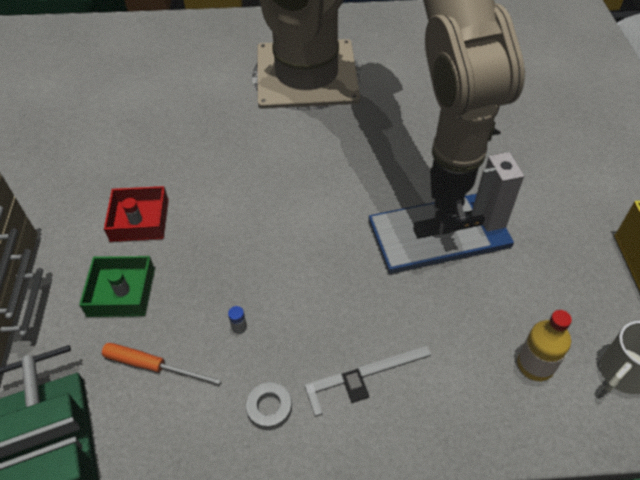

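View pics/sFz.png

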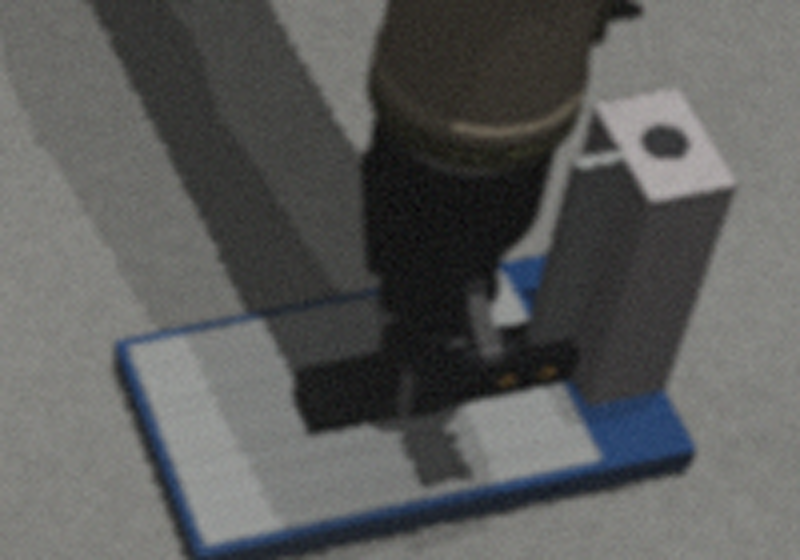

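Both sleeves are in their trays ((130,210) and (118,285)), blue is untouched at (236,318), and the square's blade and end lie against the post. The forces are steady, so I hand in.

```bash
python3 - <<'E'
from rig import arm
print(arm.hand_in()); o=arm.get_obs(); print(o['time'],o['ft_force'],o['ee_pos'],o['gripper_width'])
E
```

```text
the job is handed in; nothing more can be done
None
the job is handed in; nothing more can be done
```

The red sleeve is standing in the red tray and the green sleeve in the green tray. The blue one was left alone. The square is in the corner of the fixture, still gripped at 120 N and pressed both down and against the post. I handed the job in at about 21 s on the robot's clock.

Last checks before hand-in:
- **Sole on the plate:** The stock's slope matched the plate's to about 0.1°, and its top read 42.3 mm with the plate at 20.5 mm, so the sole is down on the plate.
- **Back against the post:** The wrist camera put the square's heel within about 0.1 mm of the measured post face. That face was measured before contact, because the wrist camera's viewpoint was inside the post once the square was home.
- **Forces:** The side push on the post direction was about 51 N, less whatever friction on the plate takes. The down force was about 16 N at the sensor, or about 20 N on the plate with the square's weight. Both held steady over a 0.8 s hold.

Three readings were not perfect:
- About 6 N of sideways load along the post face remained.
- The tool was turned about 0.3° by the arm's give.
- The cameras disagreed by up to about 5 mm on absolute positions, so final seating was judged by contact forces and the wrist camera.

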